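# Index the filter swing stand over the drip dish

## Robot

A 6-joint arm with a two-finger parallel gripper is mounted at the origin on the work surface. World frame = base frame: x ahead of the robot, y to its left, z up, the work surface at z = 0. Lengths are in m, angles in rad, forces in N, time in s.
With the tool pointing down it reaches from about 0.275 to 0.825 m from the base axis. Payload 5.2 kg.
Tool frame: the origin (TCP) lies between the finger pads; the fingertips stand 17 mm ahead of it and the grasp point (between the pads) lies 2 mm behind it (r.nose_length is the distance from the TCP to the fingertips, in m); z points along the fingers, y is the line along which they close (so a half turn about z gives the same grasp; the last joint's range is limited). The gripper opens to 93 mm and grips with 3 to 60 N. Pads are 15 mm wide; open, the fingers measure 128 mm over their backs; the gripper's body (75 mm by 188 mm) begins 65 mm behind the grasp point.
Start: joints at [1.086, 0.259, 1.535, -0, 1.348, -0.203], TCP at [0.153, 0.528, 0.236] pointing down, gripper open.
Joint ranges: [-3.14, 3.14], [-0.91, 2.08], [0.19, 2.58], [-1.22, 4.36], [0.22, 2.71], [-3.12, 3.12]. Speed limits (rad/s): [2.57, 2.57, 3.14, 3.14, 3.14, 3.14].

## Interface

Orientations are given as a unit quaternion [w, x, y, z].
In Python, from station import r gives the robot as it stands.
- The arm moves only by the tool step_arm, never from a script. Its argument "rows" is a list of rows, each a list of 3 entries, a list of its own where there are three numbers: the shift along the tool's x, y, z in cm, then the turn, a rotation vector about the tool's x, y, z in rad, then the opening, from 0 (shut) to 1 (fully open). A call has 1 to 12 rows; each row shifts and turns the commanded pose from where the row before left it, along the tool's axes as they then stand; what a row does not reach is not made up. A row lasts 1/8 s, in which the tool goes at most 62.5 mm and 10.7 degrees, less where a joint would pass 70% of its speed; a pose out of reach is approached as far as the arm can. A call is refused whole if a number of a shift passes 6.25 or a number of a turn 0.188, either way. A call with a gripper value outside its range is refused whole. The fingers move at their own pace and stop on an object; "squeeze" is the grip in N (left out, the last holds). Time passes only in rows, so rows that do not move let the fingers close. It gives the time, the measured TCP pose, the force, the opening and the grip force at its end, in the units of the state.
- r.read_state(): the state, without advancing time (a new reading comes with each control period).
- r.camera(name): name is "scene" or "top" or "wrist"; returns (picture, depth): 420x560x3 uint8, red, green, blue; 420x560 float32, m along the optical axis (not along the pixel's ray), 0 where there is no reading.
- r.calibration(name): a dict with "K" (3x3 intrinsics, pixels), "k1" (the pictures are not rectified: a ray, as slopes to the right and down, at radius r is drawn at 1 + k1 r^2 times it, then the intrinsics apply), "extrinsics" (4x4, takes a point from camera to world coordinates). Camera axes: x right, y down, z forward; pixel columns grow to the right and rows downward; lengths in m; the calibration is good to about 2 mm. A picture is of the moment at which its call begins: read the wrist's pose just before it. calibration takes no time and is no camera call; for the wrist camera it gives the pose at the moment of the call.
- r.close_job(): hands the job in; it is judged then, once.
Trained networks look in the newest picture that a camera, given by its name, has taken for a name from the list of things; names that differ only in an ending like _2 or _b are one class to them, and where a whole thing is asked for, a point or a joint stands for the part that bears it (a point fixed in the world has none). Each returns a list of dicts, best first, with "p" (0 to 1); they miss things now and then, are a little off and sometimes report something else, mostly with a low value. They report only what shows in the picture. A call takes as long as a camera call. They do not tell look-alikes from the thing itself.
- r.look_for(camera, query): "rect" ([left, top, right, bottom] in pixels, round what is visible of it).
- r.regions_of(camera, query): "region" (420x560 bool, what is visible of it) and "rect" ([left, top, right, bottom] in pixels, round what is visible of it).
- r.tip_of(camera, query): "at" ([column, row] in pixels: a listed point, or the origin of a listed thing).
The state is a dict: "clock": time; "q": joint angles; "dq": joint speeds; "joint_efforts": joint torques, N m; "tcp_pos": TCP position; "orientation": TCP orientation; "wrist_force": force on the tool from outside, world axes, zero at the start; "torque": the same for the moment, N m; "grip_width": finger opening in m; "finger_force": force on a finger pad.
Only numpy, scipy, OpenCV 4.12 (cv2) and the standard library are available. Lean on these libraries where they do the work, as an engineer would, in place of code of your own. Each camera call takes 0.05 s, during which the arm holds its last target. There are 200 camera calls.

## Task

The brushed dishwasher filter stands in the holder of a swing stand that is locked by a sprung pin with a red knob. Pull the pin up, swing the bar to the next hole on the side that brings the filter over the blue drip dish, and let the pin spring fully home there so that the bar is locked; then let go. Never force the pin sideways against its plate or a hole's wall, keep the filter standing in its holder, and leave everything else on the counter where it is.

Things in the scene. Friction and masses are not known exactly. Their poses are not given: they have to be found in the camera images.
- stand: Swing stand, fixed to the counter. Origin: on the upright pivot axis, at counter height; z up. Its -x axis points from the pivot to the middle hole (robot's side), its +x axis to where the filter is at the start. On the robot's side an arc-shaped plate, 32 mm wide, is centred on the pin circle of radius 120 mm about the pivot, with three 11 mm square holes.
- middle_hole (a point): Mouth of the middle hole, 120 mm from the pivot, top of the bare aluminium middle piece, 45 mm above the counter. On each side follows a blue block, top 44 mm, with one hole, clamped on by hand: that hole is somewhere at a bar angle of 0.56 to 0.83 rad (left block +, right block -), to be found by feel. No gaps in the arc from -1.0 to 1.0 rad but the three holes.
- swing_bar (a joint): Angle (rad) of the steel bar about the stand's z axis, 0 at the middle hole, positive anticlockwise from above, range -0.96 to 0.96, turns easily (0.1 N m). 24 mm wide, top 62 mm above the counter. At angle q, in the stand's frame, the knob is at (-120 cos q, -120 sin q) mm and the holder at (150 cos q, 150 sin q) mm: as the filter goes to +y the knob goes to -y.
- index_pin: Sprung pin in the bar, 120 mm from the pivot. Red knob: upright cylinder 26 mm across, 34 mm tall; origin at its centre, 88 mm above the counter when fully home (knob 71 to 105 mm, 9 mm clear above the bar). Steel pin 8 mm across, flat tip 53 mm below the origin, 10 mm deep in the middle hole (9 in a blue block). Slides up at most 18 mm.
- pin_tip (a point): Lowest point of the pin, 53 mm below the knob's centre. Spring pushes down with 6 N when home, 9 N at 12 mm up, damped (a tenth of a second to spring down). Clear of all plates when raised over 10 mm. Let go beside a hole, the tip rides on the plate (push at the knob 2 to 5 N); pushed on slowly over a hole, it drops home by itself and the bar stops hard, with 1 to 2 mm of play.
- holder (a point): Centre of the inner floor of the white cup-shaped filter holder (82 mm across, 28 mm high) on the bar's far end, 150 mm from the pivot, 54 mm above the counter.
- mesh_filter: Stainless steel mesh filter cylinder with grey end rings, 68 mm across, 110 mm tall, standing loose in the holder with 4 mm play all round; origin at the centre of its underside, z up.
- drip_dish: Round shallow blue drip dish, 140 mm across, 22 mm high, fixed on the counter, on one side of the stand's x axis below the nominal place of the filter at that side's hole; origin at the centre of its underside.
- cork_mat: Round cork mat, 130 mm across, 8 mm thick, in the mirrored place on the other side; origin at the centre of its underside. Not where the filter should go.
- coarse_cup: Grey plastic coarse filter cup, 84 mm across, 75 mm high, loose bystander; origin at the centre of its underside.
- bottle_brush: Blue bottle brush, 290 mm long, lying along its x axis, 47 mm high, loose bystander; origin below the middle of its length.
- tumbler: Glass tumbler, 72 mm across, 110 mm high, loose bystander; origin at the centre of its underside.
- soap: Clear bottle with a green label and white cap, 60 mm across, 150 mm high, loose bystander; origin at the centre of its underside.
- mug: White mug, 80 mm across, 90 mm high, loose bystander; origin at the centre of its underside.
- bin: Small green bin, 160 x 190 mm, 190 mm high, its hinged lid closed; fixed bystander; origin at the centre of its underside.
Not all that is in view belongs to the job. Leave any pink look-alike of the mesh_filter alone. There is more than one size of the drip_dish; the one meant has the size given above.

How it is judged:
On the way, in this order (a step that is already met when the one before it is completed fails the run):
1. the pin is pulled clear of the middle hole (z of index_pin in the frame of stand above 0.0985 m and horizontal distance between holder and drip_dish above 0.07 m), for 0.1 s.
2. the bar is swung so that the holder comes over the drip dish (horizontal distance between holder and drip_dish below 0.045 m), for 0.05 s.
At the end, for the whole second after the job is handed in: Index pin home in the hole on the dish side (origin under 90.5 mm above the counter), holder centre within 30 mm of the drip dish centre seen from above, filter upright (0.1 rad) and at rest within 12 mm of the holder centre, knob let go (z of index_pin in the frame of stand below 0.0905 m and horizontal distance between holder and drip_dish below 0.03 m and horizontal distance between mesh_filter and holder below 0.012 m and angle between mesh_filter's own z axis and vertical below 0.1 rad and linear speed of mesh_filter below 0.02 m/s and contact force between the fingers and index_pin below 0.5 N); the robot touches nothing.
It fails at once if the pin is forced against the plate, a block or a hole's wall with more than 40 N (contact force between index_pin and stand above 40 N).
It fails at once if the filter is tipped by more than 0.4 rad (angle between mesh_filter's own z axis and vertical above 0.4 rad).
It fails at once if a bystander is pushed more than 30 mm (distance of any of coarse_cup, bottle_brush, tumbler, soap, mug from where it was at the start of the episode above 0.03 m).
It also fails if it takes over 48 s, if anything falls off the work surface, if the arm or the gripper's body presses on something with over 40 N, if the wrist force passes 120 N, or if a joint passes its speed limit or range.

## Working session

There is one attempt and no reset: what is moved stays moved. The work goes in short steps, Python scripts to look and compute and a tool call to move; the robot and the scene stay as the last step left them, time stands still between calls to the robot, and variables do not carry over. Pictures are saved under pics/ and viewed, at most 10 in all, crops included, and the job is handed in when it is done.

Besides the shell and the picture viewer there is one more tool, called after "Request:" as name(argument=value, ...) on one line, values as JSON. step_arm: Moves the arm, as the interface text tells. Its arguments: {"type":"object","properties":{"rows":{"type":"array","items":{"type":"array"}},"squeeze":{"type":"number"}},"required":["rows"]}

```bash
mkdir -p pics; cat > h.py <<'E'
import numpy as np, cv2
from station import r
def take(n,f=None):
    p,d=r.camera(n)
    if f: cv2.imwrite(f,p[:,:,::-1])
    return p,d,r.calibration(n)
def pts(c,uv,z):
    "uv Nx2, depth N -> world"
    K=np.array(c["K"]);E=np.array(c["extrinsics"])
    s=np.array([[(u-K[0,2])/K[0,0],(v-K[1,2])/K[1,1]] for u,v in uv])
    x=s.copy()
    for _ in range(10): x=s/(1+c["k1"]*(x**2).sum(1,keepdims=True))
    z=np.asarray(z)[:,None]
    P=np.hstack([x*z,z]); return P@E[:3,:3].T+E[:3,3]
def plane(c,uv,h):
    a=pts(c,[uv],[1.])[0];o=np.array(c["extrinsics"])[:3,3]
    return o+(a-o)*(h-o[2])/(a-o)[2]
def region(c,d,m):
    v,u=np.nonzero(m&(d>0)); return pts(c,np.c_[u,v],d[v,u])
E
python3 - <<'E'
from h import *
a,d,c=take("scene"); 
for q in ["index_pin","drip_dish","holder","mesh_filter","swing_bar"]:
    print("scene",q,[(np.round(x["rect"]).tolist(),round(x["p"],2)) for x in r.look_for("scene",q)])
b,d2,c2=take("top")
for q in ["index_pin","drip_dish","cork_mat","holder","mesh_filter","stand","swing_bar"]:
    for x in r.regions_of("top",q):
        P=region(c2,d2,x["region"]); 
        print("top",q,np.round(x["rect"]).tolist(),round(x["p"],2),np.round(np.median(P,0),3) if len(P) else None, np.round(P.min(0),3),np.round(P.max(0),3))
for q in ["middle_hole","stand","holder","index_pin","drip_dish"]:
    print(q,[(np.round(x["at"]).tolist(),round(x["p"],2)) for x in r.tip_of("top",q)])
cv2.imwrite("pics/a.png",a[:,:,::-1]);cv2.imwrite("pics/b.png",b[:,:,::-1])
print(r.read_state())
E
```

```text
scene index_pin []
scene drip_dish [([311.0, 242.0, 350.0, 284.0], 0.78), ([228.0, 199.0, 254.0, 225.0], 0.57)]
scene holder [([286.0, 185.0, 322.0, 276.0], 0.82)]
scene mesh_filter [([249.0, 271.0, 269.0, 309.0], 0.81), ([289.0, 239.0, 310.0, 271.0], 0.75)]
scene swing_bar [([284.0, 181.0, 322.0, 275.0], 0.89), ([151.0, 130.0, 201.0, 189.0], 0.28)]
top index_pin [257.0, 256.0, 267.0, 265.0] 0.38 [0.464 0.066 0.104] [0.452 0.053 0.074] [0.476 0.076 0.109]
top drip_dish [326.0, 194.0, 363.0, 228.0] 0.91 [ 0.592 -0.167  0.006] [ 0.542 -0.217 -0.006] [ 0.642 -0.116  0.024]
top drip_dish [194.0, 153.0, 242.0, 200.0] 0.81 [0.691 0.181 0.01 ] [ 0.623  0.11  -0.004] [0.759 0.248 0.03 ]
top drip_dish [232.0, 136.0, 264.0, 173.0] 0.25 [0.725 0.082 0.163] [0.698 0.051 0.055] [0.763 0.118 0.17 ]
top cork_mat [262.0, 148.0, 311.0, 192.0] 0.66 [ 0.704 -0.014  0.007] [ 0.641 -0.076 -0.005] [0.768 0.049 0.016]
top holder [236.0, 149.0, 266.0, 270.0] 0.93 [0.579 0.073 0.062] [ 0.432  0.051 -0.007] [0.748 0.121 0.109]
top holder [192.0, 153.0, 244.0, 201.0] 0.46 [0.691 0.183 0.009] [ 0.624  0.113 -0.
[... 648 characters left out ...]
]
{'clock': 0.95, 'q': array([ 1.08619232e+00,  2.58556113e-01,  1.53499368e+00,  1.76145763e-05,
        1.34799834e+00, -2.02791925e-01]), 'dq': array([-0.00017808,  0.0003768 ,  0.00137083,  0.00098472,  0.00105064,
        0.00069804]), 'joint_efforts': array([-3.56688506e-04, -4.37180686e+01, -2.84311455e+01,  7.21389125e-02,
        3.07486032e-02,  4.66644485e-05]), 'tcp_pos': array([0.15292472, 0.52832172, 0.23567892]), 'orientation': array([-5.85284223e-07,  1.40442157e-01,  9.90088885e-01,  2.38554245e-05]), 'wrist_force': array([-0.28791867, -0.41858284, -0.66544591]), 'torque': array([ 0.01885231,  0.02031895, -0.02151493]), 'finger_force': 0.0, 'grip_width': 0.09331535723316262}
```

View pics/a.png

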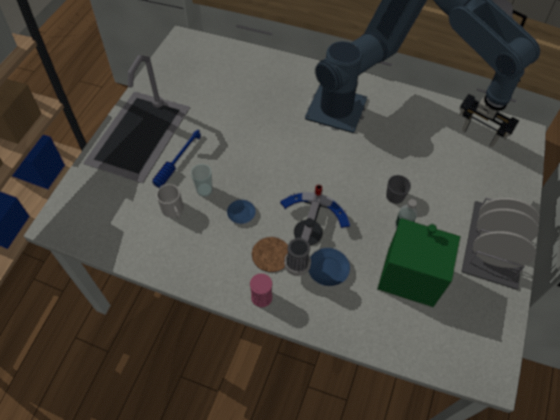

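View pics/b.png

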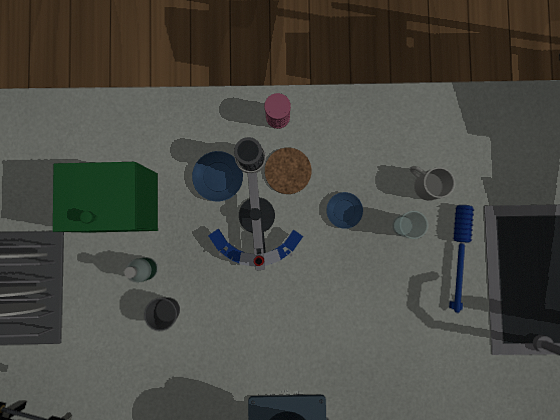

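The two blue dishes are at (218,177), measuring about 138 mm, and (344,212), about 100 mm. The first is the 140 mm one meant, and it lies on the +y side, so q is positive and the knob goes to −y. The filter in the holder is at (249,154). The pink one at (278,110) is the decoy. The knob is at (260,261). I'll move above the knob and take a wrist view.

Request:
step_arm(rows=[[[-4.5, -4, -0.2], [0, 0, 0], 1], [[-4.5, -4, -0.2], [0, 0, 0], 1], [[-4.5, -4, -0.2], [0, 0, 0], 1], [[-4.5, -4, -0.2], [0, 0, 0], 1], [[-4.5, -4, -0.2], [0, 0, 0], 1], [[-4.5, -4, -0.2], [0, 0, 0], 0.6], [[-4.5, -4, -0.2], [0, 0, 0], 0.6], [[-4.5, -4, 0], [0, 0, 0], 0.6], [[-4.5, -4, 0], [0, 0, 0], 0.6], [[0, 0, 0], [0, 0, -0.17], 0.6], [[0, 0, 0], [0, 0, -0.17], 0.6], [[0, 0, 0], [0, 0, 0], 0.6]])

```text
clock: 2.45
tcp_pos: [0.4419, 0.0696, 0.2496]
orientation: [-0.0, -0.028, 1.0, 0.0]
wrist_force: [0.2, 0.5, 0.1]
grip_width: 0.0559
finger_force: 0.0
```

```bash
python3 - <<'E'
from h import *
w,d,c=take("wrist","pics/w1.png")
s=r.read_state();print(s["clock"],s["tcp_pos"],s["orientation"],s["grip_width"])
for q in ["index_pin","drip_dish","mesh_filter","holder"]:
    for x in r.regions_of("wrist",q):
        P=region(c,d,x["region"])
        print(q,np.round(x["rect"]).tolist(),round(x["p"],2),np.round(np.median(P,0),4) if len(P) else None)
        if q=="index_pin" and len(P):
            T=P[abs(P[:,2]-0.105)<.006]; print(len(T),(T.min(0)+T.max(0))/2,T.max(0)-T.min(0),T.mean(0))
b=cv2.imread("pics/b.png")[90:290,170:370]
cv2.imwrite("pics/c.png",np.hstack([cv2.resize(b,(400,400),interpolation=cv2.INTER_CUBIC),cv2.resize(cv2.imread("pics/w1.png"),(400,400*420//560)).__class__ and cv2.copyMakeBorder(cv2.resize(cv2.imread("pics/w1.png"),(400,300)),0,100,0,0,cv2.BORDER_CONSTANT)]))
E
```

```text
2.5 [0.44183692 0.069862   0.24970079] [ 5.93192617e-05 -2.73062589e-02  9.99627113e-01  8.36618578e-06] 0.05569124513977554
index_pin [268.0, 205.0, 291.0, 234.0] 0.83 [0.459  0.0654 0.1038]
495 [0.4631663  0.06534106 0.10283688] [0.02575544 0.02420522 0.00740585] [0.46215985 0.0655381  0.10403828]
drip_dish [68.0, 251.0, 139.0, 283.0] 0.88 [ 0.5752 -0.1739  0.0061]
drip_dish [305.0, 346.0, 370.0, 384.0] 0.68 [0.7182 0.1612 0.0081]
holder [258.0, 188.0, 306.0, 383.0] 0.86 [0.5377 0.0712 0.0613]
```

View pics/c.png

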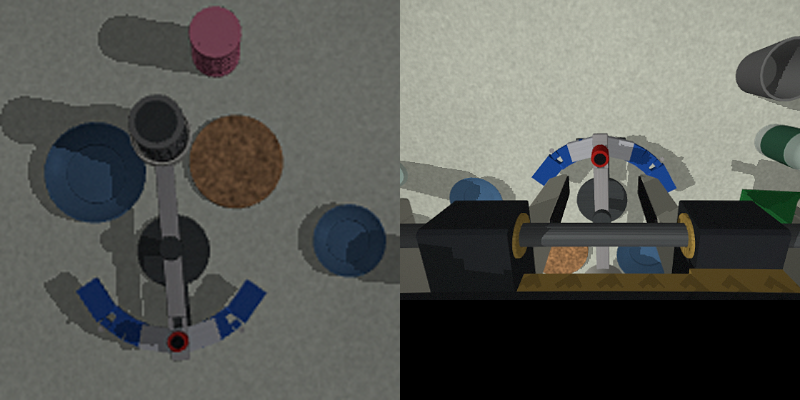

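View pics/w1.png

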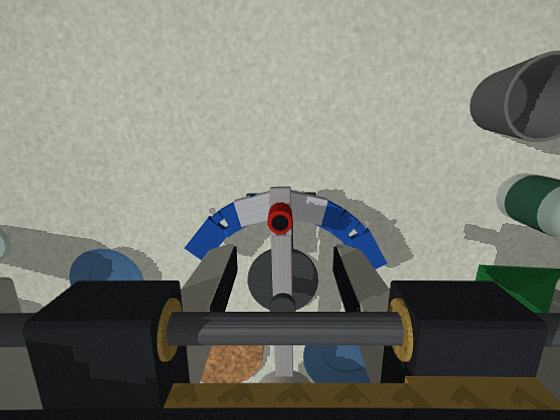

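The crop confirms it: the large dish is beside the filter on the left (+y), the cork mat is on the right, and the small dish is further right. In the wrist view the knob is at (280,218). The −y blue block is at (210,235), with a light spot at about (218,223) that could be its hole.

```bash
python3 - <<'E'
from h import *
a=cv2.imread("pics/w1.png")
b,d2,c2=take("top")
w,d,c=take("wrist")
h=r.regions_of("wrist","swing_bar")
for cam,cc,dd in (("wrist",c,d),("top",c2,d2)):
    v,u=np.mgrid[0:420,0:560]; P=pts(cc,np.c_[u.ravel(),v.ravel()],dd.ravel())
    m=(dd.ravel()>0)&(abs(P[:,2]-.062)<.004)&(P[:,0]>.48)&(P[:,0]<.57)&(abs(P[:,1]-.07)<.03)
    Q=P[m]; l=cv2.fitLine(Q[:,:2].astype(np.float32),cv2.DIST_HUBER,0,.01,.01).ravel(); print(cam,len(Q),l, "y at .464, .584:",[l[3]+(x-l[2])*l[1]/l[0] for x in (.464,.584)])
    m=(dd.ravel()>0)&(abs(P[:,2]-.105)<.005)&(np.hypot(P[:,0]-.464,P[:,1]-.066)<.03);Q=P[m]
    if len(Q): print("knob",cv2.minEnclosingCircle(Q[:,:2].astype(np.float32)),Q.mean(0))
    m=(dd.ravel()>0)&(abs(P[:,2]-.164)<.006)&(np.hypot(P[:,0]-.73,P[:,1]-.082)<.06);Q=P[m]
    if len(Q): print("filter",cv2.minEnclosingCircle(Q[:,:2].astype(np.float32)))
    m=(dd.ravel()>0)&(P[:,2]>.012)&(P[:,2]<.03)&(np.hypot(P[:,0]-.691,P[:,1]-.181)<.08);Q=P[m]
    if len(Q): print("dish",cv2.minEnclosingCircle(Q[:,:2].astype(np.float32)))
u=np.array([[217,222],[222,214],[352,232]])
piv=np.array([.584,.073])
for p in u: 
    X=plane(c,p,.044); e=X[:2]-piv; print(p,X,np.hypot(*e),np.arctan2(-e[1],-e[0])-.06)
cv2.imwrite("pics/d.png",cv2.resize(w[180:280,170:400,::-1],(800,348),interpolation=cv2.INTER_CUBIC))
E
```

```text
wrist 1232 [0.9975626  0.06977777 0.52916473 0.07044658] y at .464, .584: [np.float32(0.06588842), np.float32(0.074282214)]
knob ((0.463061660528183, 0.06546945869922638), 0.01291306596249342) [0.46237361 0.06555225 0.10411949]
dish ((0.7075468301773071, 0.1635074019432068), 0.06123100221157074)
top 253 [0.99741024 0.07192264 0.52575445 0.07007471] y at .464, .584: [np.float32(0.06562163), np.float32(0.074274756)]
knob ((0.465525358915329, 0.06485406309366226), 0.011782083660364151) [0.46781125 0.06580346 0.1040673 ]
filter ((0.7319536805152893, 0.08447375148534775), 0.034179288893938065)
dish ((0.6901341676712036, 0.17882280051708221), 0.06932150572538376)
[217 222] [ 0.48715096 -0.00829254  0.044     ] 0.12644450922555261 0.6382925059199867
[222 214] [ 0.4767817  -0.00234235  0.044     ] 0.13104286782402028 0.5525360774641856
[352 232] [0.49060402 0.15439975 0.044     ] 0.12388998789502986 -0.7768755982765836
```

View pics/d.png

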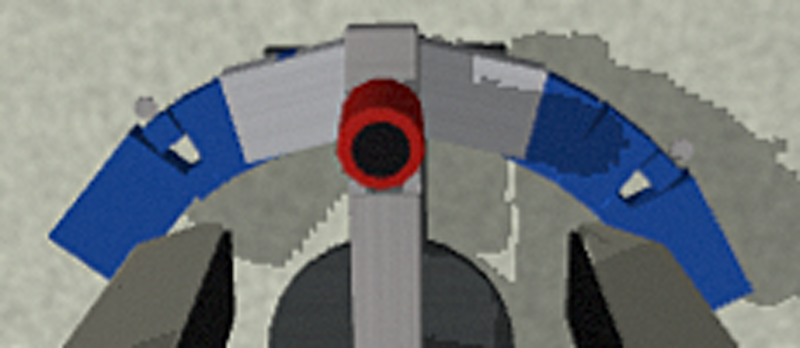

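Request:
step_arm(rows=[[[-1.2, -0.3, 3.0], [0, 0, -0.016], 0.6], [[-1.0, -0.26, 4.0], [0, 0, 0], 0.6], [[0, 0, 4.0], [0, 0, 0], 0.6], [[0, 0, 3.0], [0, 0, 0], 0.6], [[0, 0, 1.9], [0, 0, 0], 0.6], [[0, 0, 0], [0, 0, 0], 0.6]])

```text
clock: 3.6
tcp_pos: [0.463, 0.0659, 0.0894]
orientation: [-0.002, -0.037, 0.999, 0.0]
wrist_force: [0.3, 0.1, 0.4]
grip_width: 0.0557
finger_force: 0.0
```

```bash
python3 - <<'E'
from h import *
w,d,c=take("wrist","pics/w2.png"); s=r.read_state();print(s["tcp_pos"],s["orientation"])
for x in r.regions_of("wrist","index_pin"):
    P=region(c,d,x["region"]);T=P[abs(P[:,2]-0.105)<.004]; print(x["rect"],len(T),T.min(0),T.max(0))
E
```

```text
[0.46393328 0.06585188 0.09049527] [-5.90085812e-04 -3.70346561e-02  9.99313805e-01  7.40518884e-05]
[259.0, 241.6, 308.5, 311.6] 1995 [0.451261   0.05288673 0.10104105] [0.47641247 0.07774284 0.10735566]
```

View pics/w2.png

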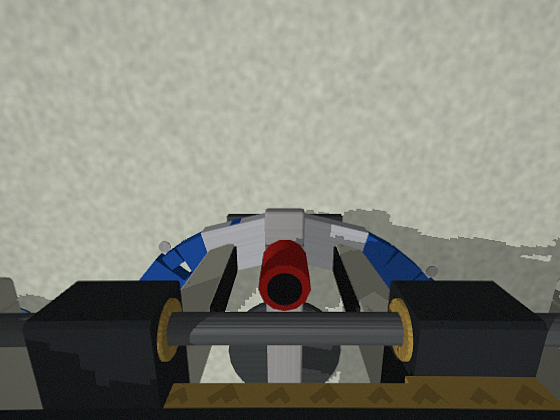

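The knob is at (285,275), centred between the fingers at x 0.464, y 0.0653. I'll close on it.

Request:
step_arm(rows=[[[0, -0.05, 0], [0, 0, 0], 0.2], [[0, 0, 0], [0, 0, 0], 0.2], [[0, 0, 0], [0, 0, 0], 0.2], [[0, 0, 0], [0, 0, 0], 0.2], [[0, 0, 0], [0, 0, 0], 0.2]], squeeze=25)

```text
clock: 4.32
tcp_pos: [0.4644, 0.0653, 0.091]
orientation: [0.0, -0.037, 0.999, -0.0]
wrist_force: [-0.9, -0.8, 3.6]
grip_width: 0.0255
finger_force: 25.0
```

Gripped at 25.5 mm. Now lift 14.5 mm.

Request:
step_arm(rows=[[[0, 0, -0.4], [0, 0, 0], 0.2], [[0, 0, -0.5], [0, 0, 0], 0.2], [[0, 0, -0.55], [0, 0, 0], 0.2], [[0, 0, 0], [0, 0, 0], 0.2]])

```text
clock: 4.82
tcp_pos: [0.4643, 0.0652, 0.1053]
orientation: [0.0, -0.037, 0.999, -0.0]
wrist_force: [4.1, 0.7, -10.0]
grip_width: 0.0258
finger_force: 25.0
```

```bash
python3 - <<'E'
from h import *
w,d,c=take("wrist"); s=r.read_state();print(s["clock"],s["tcp_pos"],s["wrist_force"],s["torque"])
for x in r.regions_of("wrist","index_pin"):
    P=region(c,d,x["region"]);T=P[P[:,2]>.095]; print(x["rect"],len(T),np.percentile(T,[5,50,95],axis=0))
piv=np.array([.464+.12*.9975,.0653+.12*.0705]); print(piv)
for q in (0,.25,.5):
    a=.0705+q; print(q,piv-.12*np.array([np.cos(a),np.sin(a)]))
E
```

```text
4.875 [0.46431685 0.06524235 0.10515184] [  5.10871167  -0.05766696 -10.10550166] [ 0.05340526 -0.80201679  0.00552775]
[258.9, 234.8, 311.4, 307.7] 2662 [[0.45092284 0.0543979  0.09929679]
 [0.45851095 0.06485226 0.11785753]
 [0.47205173 0.07531865 0.11931486]]
[0.5837  0.07376]
0 [0.46399809 0.06530701]
0.25 [0.46981064 0.03595506]
0.5 [0.48270427 0.00895365]
```

Request:
step_arm(rows=[[[-0.004, -0.3, 0], [0, 0, -0.025], 0.2], [[-0.015, -0.6, 0], [0, 0, -0.05], 0.2], [[-0.015, -0.6, 0], [0, 0, -0.05], 0.2], [[-0.015, -0.6, 0], [0, 0, -0.05], 0.2], [[-0.015, -0.6, 0], [0, 0, -0.05], 0.2], [[-0.015, -0.6, 0], [0, 0, -0.05], 0.2], [[-0.004, -0.3, 0], [0, 0, -0.025], 0.2], [[0, 0, 0], [0, 0, 0], 0.2]])

```text
clock: 5.92
tcp_pos: [0.4724, 0.0302, 0.105]
orientation: [0.0, -0.186, 0.982, 0.0]
wrist_force: [5.1, 1.7, -10.1]
grip_width: 0.0257
finger_force: 25.0
```

Request:
step_arm(rows=[[[-0.004, -0.3, 0], [0, 0, -0.025], 0.2], [[-0.015, -0.6, 0], [0, 0, -0.05], 0.2], [[-0.015, -0.6, 0], [0, 0, -0.05], 0.2], [[-0.015, -0.6, 0], [0, 0, -0.05], 0.2], [[-0.004, -0.3, 0], [0, 0, -0.025], 0.2], [[0, 0, 0], [0, 0, 0], 0.2]])

```text
clock: 6.68
tcp_pos: [0.4833, 0.0092, 0.105]
orientation: [0.0, -0.284, 0.959, 0.001]
wrist_force: [5.2, 3.3, -9.9]
grip_width: 0.0258
finger_force: 25.0
```

```bash
python3 - <<'E'
from h import *
w,d,c=take("wrist","pics/w3.png"); b,d2,c2=take("top")
v,u=np.mgrid[0:420,0:560]; P=pts(c2,np.c_[u.ravel(),v.ravel()],d2.ravel())
m=(d2.ravel()>0)&(abs(P[:,2]-.164)<.006)&(np.hypot(P[:,0]-.71,P[:,1]-.154)<.06);Q=P[m]
print(cv2.minEnclosingCircle(Q[:,:2].astype(np.float32)), .5837+.15*np.cos(.57),.0738+.15*np.sin(.57))
E
```

```text
((0.7079272270202637, 0.15507872402668), 0.0340299978852272) 0.7099851462743403 0.15474480731009538
```

View pics/w3.png

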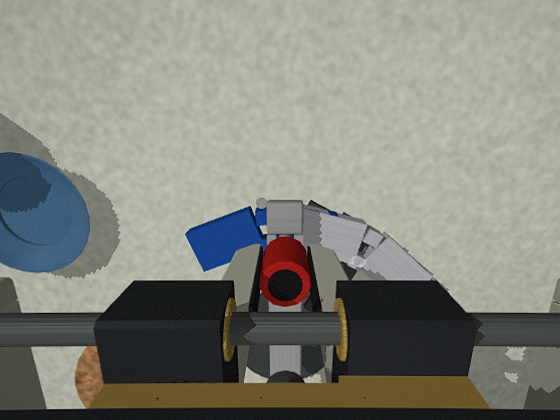

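Request:
step_arm(rows=[[[0, 0, 0.25], [0, 0, 0], 0.2], [[0, 0, 0.22], [0, 0, 0], 0.2], [[0, 0, 0], [0, 0, 0], 0.2], [[0, 0, 0], [0, 0, 0], 0.35], [[0, 0, 0], [0, 0, 0], 0.35], [[0, 0, 0], [0, 0, 0], 0.35]])

```text
clock: 7.52
tcp_pos: [0.483, 0.0088, 0.1008]
orientation: [-0.0, -0.283, 0.959, -0.0]
wrist_force: [0.3, -0.7, 0.6]
grip_width: 0.0327
finger_force: 0.0
```

Request:
step_arm(rows=[[[0, -0.12, 0], [0, 0, -0.01], 0.35], [[0, -0.12, 0], [0, 0, -0.01], 0.35], [[0, -0.12, 0], [0, 0, -0.01], 0.35], [[0, -0.12, 0], [0, 0, -0.01], 0.35]])

```text
clock: 8.02
tcp_pos: [0.4852, 0.006, 0.1004]
orientation: [-0.0, -0.302, 0.953, 0.001]
wrist_force: [-2.5, 7.3, 4.2]
grip_width: 0.0323
finger_force: 3.5
```

Request:
step_arm(rows=[[[0, -0.12, 0], [0, 0, -0.01], 0.35], [[0, -0.12, 0], [0, 0, -0.01], 0.35], [[0, -0.12, 0], [0, 0, -0.01], 0.35]])

```text
clock: 8.4
tcp_pos: [0.4867, 0.0042, 0.1003]
orientation: [-0.001, -0.317, 0.949, 0.002]
wrist_force: [-3.7, 10.6, 6.3]
grip_width: 0.0328
finger_force: 5.1
```

```bash
cat > k.py <<'E'
from h import *
w,d,c=take("wrist"); s=r.read_state()
R=s["orientation"];y=np.array([2*R[1]*R[2],2*R[2]**2-1])
print("t",s["clock"],s["tcp_pos"],"F",s["wrist_force"],"tangential",s["wrist_force"][:2]@y)
for x in r.regions_of("wrist","index_pin")[:1]:
    P=region(c,d,x["region"]);T=P[P[:,2]>.09];z=np.percentile(T[:,2],80);T=T[T[:,2]>z-.004];m=(T.min(0)+T.max(0))/2
    e=m[:2]-[.5837,.0738];print("top z",z,m,"q",np.arctan2(-e[1],-e[0])-.0705)
E
python3 k.py
```

```text
t 8.45 [0.48687859 0.003904   0.10038077] F [-1.38563519  6.19403331  4.06124003] tangential 5.782774878481345
top z 0.11336165740884871 [0.483887   0.00618566 0.11228164] q 0.5249035598592838
```

Request:
step_arm(rows=[[[0, -0.12, 0], [0, 0, -0.01], 0.35], [[0, -0.12, 0], [0, 0, -0.01], 0.35], [[0, -0.12, 0], [0, 0, -0.01], 0.35], [[0, -0.12, 0], [0, 0, -0.01], 0.35]])

```text
clock: 9.0
tcp_pos: [0.4896, 0.0002, 0.1003]
orientation: [-0.001, -0.336, 0.942, 0.002]
wrist_force: [-2.0, 7.0, 3.2]
grip_width: 0.0327
finger_force: 3.4
```

```bash
python3 k.py
```

```text
t 9.05 [ 4.89882770e-01 -1.13643432e-04  1.00324784e-01] F [-1.69190469  6.76896365  3.49389054] tangential 6.312044694007529
top z 0.11334128394054663 [0.48691066 0.00222726 0.11220475] q 0.56622728722474
```

Request:
step_arm(rows=[[[0, -0.1, 0], [0, 0, -0.008], 0.35], [[0, -0.1, 0], [0, 0, -0.008], 0.35], [[0, -0.1, 0], [0, 0, -0.008], 0.35]])

```text
clock: 9.48
tcp_pos: [0.4916, -0.0022, 0.1001]
orientation: [-0.001, -0.347, 0.938, 0.002]
wrist_force: [-1.6, 5.7, 0.8]
grip_width: 0.0331
finger_force: 2.5
```

```bash
python3 k.py
```

```text
t 9.525 [ 0.49184791 -0.00259537  0.10006899] F [-1.22319272  6.44657816  0.31963466] tangential 5.689304757340254
top z 0.1130291647407888 [ 0.48882682 -0.00072656  0.11214098] q 0.5953607174990896
```

Request:
step_arm(rows=[[[0, -0.1, 0], [0, 0, -0.008], 0.35], [[0, -0.1, 0], [0, 0, -0.008], 0.35]])

```text
clock: 9.82
tcp_pos: [0.494, -0.0058, 0.1003]
orientation: [-0.0, -0.355, 0.935, -0.0]
wrist_force: [-1.4, 1.8, -1.2]
grip_width: 0.0319
finger_force: 1.2
```

```bash
python3 k.py
```

```text
t 9.875 [ 0.49397658 -0.00576825  0.10028841] F [-1.21912898  1.96508683 -0.87571072] tangential 2.2792158656674006
top z 0.10476876238048125 [ 0.49143082 -0.00371739  0.10368786] q 0.6282314847452771
```

The knob top is at 104.8 mm, so the pin has dropped home at q≈0.62. Next I'll back off, open and retreat.

Request:
step_arm(rows=[[[0, 0.2, 0], [0, 0, 0], 0.35], [[0, 0, 0], [0, 0, 0], 0.6], [[0, 0, 0], [0, 0, 0], 0.6], [[0, 0, 0], [0, 0, 0], 0.6], [[0, 0, -2], [0, 0, 0], 0.6], [[0, 0, -4], [0, 0, 0], 0.6], [[0, 0, -4], [0, 0, 0], 0.6], [[0, 0, -4], [0, 0, 0], 0.6], [[4, 0, 0], [0, 0, 0], 0.6], [[0, 0, 0], [0, 0, 0], 0.6], [[0, 0, 0], [0, 0, 0], 0.6]])

```text
clock: 11.3
tcp_pos: [0.4629, -0.0305, 0.2404]
orientation: [0.0, -0.354, 0.935, 0.0]
wrist_force: [0.3, 0.3, -0.3]
grip_width: 0.0561
finger_force: 0.0
```

```bash
python3 k.py; python3 - <<'E'
from h import *
b,d2,c2=take("top","pics/e.png")
v,u=np.mgrid[0:420,0:560]; P=pts(c2,np.c_[u.ravel(),v.ravel()],d2.ravel())
m=(d2.ravel()>0)&(abs(P[:,2]-.164)<.006)&(np.hypot(P[:,0]-.70,P[:,1]-.17)<.06);Q=P[m]
a=.0705+.62
print(cv2.minEnclosingCircle(Q[:,:2].astype(np.float32)),Q[:,2].min(),Q[:,2].max(), "holder", .5837+.15*np.cos(a),.0738+.15*np.sin(a))
E
```

```text
t 11.35 [ 0.46308922 -0.03034829  0.24024846] F [ 0.40516598 -0.65054023 -0.09693517] tangential -0.7557388349454425
top z 0.10465778340162948 [ 0.49094392 -0.00323909  0.10349443] q 0.622596768814561
((0.6968167424201965, 0.1700272411108017), 0.034188054502010345) 0.1584347165962381 0.16994508209584414 holder 0.6993391475020261 0.1693384088469379
```

View pics/e.png

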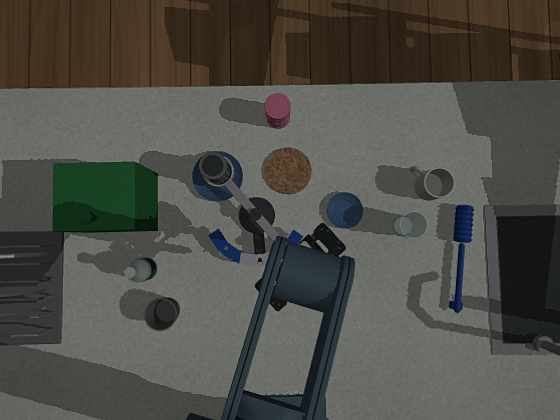

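The filter stands over the large blue dish at (215,170), about 13 mm from its centre. The pin is home, and the bystanders have not moved.

```bash
python3 -c "
from station import r
print(r.close_job())"
```

```text
the job is handed in; nothing more can be done
None
```

The job is handed in at about 11.5 s: the pin is fully home in the dish-side hole (bar angle about 0.62 rad), the filter is upright over the 140 mm blue dish, the knob is let go, and nothing else looked moved in the last picture; no verdict came back.

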